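# Empty the offcut scoop through the hopper's spring flap

### The job

Unlatch the offcut hopper: push the release button so that the T-handle pops out, then turn the handle anticlockwise to its stop. Then take the loaded scoop, push the spring flap open with its lip and tip all four wooden offcuts into the hopper, and set the empty scoop back upright on the bench, clear of the hopper, with the flap sprung shut. Leave the glue bottle, tin, hammer and sanding block alone.

Things in the scene. Friction and masses are not known exactly. Their poses are not given: they have to be found in the camera images.
- mouth (a point): Centre of the mouth in the flat top, 150 mm above the bench, of a fixed plywood offcut hopper. x points level, the way offcuts are tipped in (towards the lock end), y left of that, z up. The mouth spans x -56 to +57 and y -67 to +67 mm; the hopper's body x -70 to +175 and y -90 to +90 mm.
- bin_middle (a point): A point in the hollow of the hopper, 50 mm above the bench; 40 mm in x from the mouth's centre. Axes as mouth. The inside, 229 x 164 mm, lies from -102 to +127 mm in x and -82 to +82 mm in y of this point; its floor is 44 mm below it.
- flap (a joint): Angle (rad) of the steel flap, 106 x 126 x 5 mm, flush in the mouth: 0 shut, 1.2 fully open. Hinged along the near edge (x = -55 mm of mouth); the far edge swings DOWN, so the open flap is a ramp down along +x. A spring shuts it (about 1 N at the far edge starts it, 3 N at 70 mm from the hinge holds 0.75 rad; offcuts alone do not open it). Bolted until the T-handle passes 0.7 rad.
- button_top (a point): Top of the round steel release button, 22 mm across, standing 8 mm proud of the lock plate (4 mm thick, on the hopper's top beyond the mouth, its face 154 mm above the bench). Axes as mouth; z up. Pressing it straight down by 5 mm or more (about 4 N, its stop is at 6 mm) frees the T-handle; it springs back.
- pop (a joint): How far (m) the T-handle stands out of its pocket in the lock plate: 0 latched in, flush with the plate; 0.030 popped out by its own spring (stays out).
- turn (a joint): Angle (rad) of the T-handle: 0 latched, grows anticlockwise seen from above, stop at 1.4. Light friction, stays where it is left. Only to be turned when popped out.
- handle_mid (a point): Centre of the black T-handle bar: 64 mm long along its own y, 14 mm wide, 14 mm high. z up is its turning axis; it turns with the bar. Latched, this point is 7 mm below the lock plate's face; popped out, it is 23 mm above the face (16 mm free beneath the bar).
- scoop_grip (a point): Centre of the dark wooden grip on the back of the aluminium scoop: 44 mm along x, 24 mm wide along y, 38 mm high, 67 mm above the scoop's underside. x points level to the open front lip, y left, z up when upright. Grip it near this centre; loaded scoop about 0.3 kg.
- scoop_lip (a point): Middle of the scoop's front lip on the underside: 105 mm ahead of and 67 mm below scoop_grip in its axes; same axes.
- scoop: The scoop; origin in the middle of its underside, axes as scoop_grip. Flat floor 120 x 90 mm, 4 mm thick; side walls 32 mm and back wall 46 mm high; front open, no lip upstand. Offcuts start to slide on its floor, and on the flap, at about 27 to 37 degrees of slope.
- block_mid (a point): Centre of a wooden offcut 34 x 24 x 18 mm lying in the scoop, as do the next three (their places in the scoop vary).
- chunk_mid (a point): Centre of a wooden offcut 28 x 26 x 20 mm.
- batten_mid (a point): Centre of a wooden offcut 44 x 18 x 16 mm.
- bung_center (a point): Centre of a round wooden bung 26 mm across, 18 mm high.
- glue: Bystander: glue bottle 60 mm across, 180 mm high; origin at its foot.
- tin: Bystander: closed steel tin 72 mm across, 100 mm high; origin at its foot.
- hammer: Bystander: hammer 280 mm long lying on the bench along its x; origin under its middle.
- sandblock: Bystander: cork sanding block 110 x 65 x 32 mm; origin under its middle.
- pipe: Fixed upright metal extraction pipe, 48 mm across, 320 mm high, on a flange 70 mm across; an obstacle. Origin at its foot, on its axis.
There are look-alikes about, which are no part of the job. Leave any turquoise look-alike of the part that bears batten_mid alone.

How it is judged:
On the way, in this order (a step that is already met when the one before it is completed fails the run):
1. the T-handle has popped out (value of joint pop above 0.022 m), for 0.1 s.
2. the popped-out T-handle has been turned to unlatch the flap (1.2 rad or more) (value of joint turn above 1.2 rad and value of joint pop above 0.015 m), for 0.1 s.
3. the scoop itself holds the flap open (0.4 rad or more) (value of joint flap above 0.4 rad and contact force between scoop and flap above 0.5 N), for 0.3 s.
At the end, for the whole second after the job is handed in: All four offcuts lie inside the hopper, below its top; the flap is shut (under 0.08 rad) with the T-handle left popped out and turned (over 1.1 rad); the scoop stands at rest and upright (within 0.1 rad) on the bench itself (underside within 8 mm of it) (x of block_mid in the frame of bin_middle between -0.105 and 0.13 m and y of block_mid in the frame of bin_middle between -0.085 and 0.085 m and z of block_mid in the frame of bin_middle between -0.05 and 0.05 m and x of chunk_mid in the frame of bin_middle between -0.105 and 0.13 m and y of chunk_mid in the frame of bin_middle between -0.085 and 0.085 m and z of chunk_mid in the frame of bin_middle between -0.05 and 0.05 m and x of batten_mid in the frame of bin_middle between -0.105 and 0.13 m and y of batten_mid in the frame of bin_middle between -0.085 and 0.085 m and z of batten_mid in the frame of bin_middle between -0.05 and 0.05 m and x of bung_center in the frame of bin_middle between -0.105 and 0.13 m and y of bung_center in the frame of bin_middle between -0.085 and 0.085 m and z of bung_center in the frame of bin_middle between -0.05 and 0.05 m and value of joint flap below 0.08 rad and value of joint pop above 0.015 m and value of joint turn above 1.1 rad and angle between scoop_grip's own z axis and vertical below 0.1 rad and height (world z) of scoop between -0.008 and 0.008 m and linear speed of scoop below 0.02 m/s and contact force between scoop and flap below 0.05 N); the robot touches nothing.
It fails at once if the glue bottle was pushed away (30 mm or more) (distance of glue from where it was at the start of the episode above 0.03 m).
It fails at once if the tin was pushed away (30 mm or more) (distance of tin from where it was at the start of the episode above 0.03 m).
It fails at once if the hammer was pushed away (30 mm or more) (distance of hammer from where it was at the start of the episode above 0.03 m).
It fails at once if the sanding block was pushed away (30 mm or more) (distance of sandblock from where it was at the start of the episode above 0.03 m).
It also fails if it takes over 72 s, if anything falls off the work surface, if the arm or the gripper's body presses on something with over 40 N, if the wrist force passes 120 N, or if a joint passes its speed limit or range.

### The arm

A 6-joint arm with a two-finger parallel gripper is mounted at the origin on the work surface. World frame = base frame: x ahead of the robot, y to its left, z up, the work surface at z = 0. Lengths are in m, angles in rad, forces in N, time in s.
With the tool pointing down it reaches from about 0.2 to 0.875 m from the base axis. Payload 3.4 kg.
Tool frame: the origin (TCP) lies between the finger pads; the fingertips stand 25 mm ahead of it and the grasp point (between the pads) lies 6 mm ahead of it (r.nose_length is the z of the fingertips in the tool frame, in m); z points along the fingers, x is the direction in which the jaws open and shut, and the axes are right-handed (so a half turn about z gives the same grasp; the last joint's range is limited). The gripper opens to 94 mm and grips with 3 to 60 N. Pads are 16 mm wide; open, the fingers measure 119 mm over their backs; the gripper's body (75 mm by 177 mm) begins 78 mm behind the grasp point.
Start: joints at [-1.347, 0.276, 1.505, -0, 1.361, -0.121], TCP at [0.194, -0.541, 0.23] pointing down, gripper open.
Joint ranges: [-2.89, 2.89], [-0.75, 2.08], [0.22, 2.7], [-1.18, 4.32], [0.11, 2.71], [-2.7, 2.7]. Speed limits (rad/s): [2.57, 2.57, 3.14, 3.14, 3.14, 3.14].

### API

Orientations are given as a unit quaternion [w, x, y, z].
In Python, from plant import r, gripper_to, inverse_kinematics, vision, models, telemetry gives the robot as it stands. Calls block until the motion is done:
- r.move_to(position, orientation): joint-space move of the TCP to a pose.
- r.move_l(position, rot=None, vel=0.15, guard=None): straight line of the TCP; rot=None keeps the orientation; vel is the mean speed in m/s. With guard (N) it stops when the force on the tool has changed by that much, and returns True; else False.
- r.movej(angles): joint-space move.
- gripper_to(opening, f_grip=None): finger opening in m; f_grip is the grip in N (None keeps the last); returns when the fingers have stopped.
- r.hold(seconds).
- inverse_kinematics(position, orientation): joint angles nearest the present ones, or None.
- vision.snapshot(name): name is "side" or "top"; returns the picture (420x560x3 uint8, red, green, blue); there is no depth.
- vision.get_calibration(name): a dict with "fx", "fy", "cx", "cy" (pixels), "position" and "orientation" of the camera in the world. Camera axes: x right, y down, z forward; pixel columns grow to the right and rows downward; lengths in m; the calibration is good to about 2 mm. A picture is of the moment at which its call begins. get_calibration takes no time and is no camera call.
A pose or a line that the arm cannot do raises r.PlanningError and nothing moves.
- r.sign_off(): hands the job in, once; it reports no verdict.
Trained networks look in the newest picture that a camera, given by its name, has taken for a name from the list of things; names that differ only in an ending like _2 or _b are one class to them, and where a whole thing is asked for, a point or a joint stands for the part that bears it (a point fixed in the world has none). Each returns a list of dicts, best first, with "score" (0 to 1); they miss things now and then, are a little off and sometimes report something else, mostly with a low value. They report only what shows in the picture. A call takes as long as a camera call. They do not tell look-alikes from the thing itself.
- models.boxes_of(thing, camera): "at" ([x, y, z] in m, in world coordinates, good to about 4 mm: the middle of the surface that is visible of it).
- models.regions_of(thing, camera): "pixels" (420x560 bool, what is visible of it).
- models.mark_of(thing, camera): "at" ([x, y, z] in m, in world coordinates, good to about 4 mm: a listed point, or the origin of a listed thing).
Readings, each from a call of its own:
- telemetry.current_t(): time.
- telemetry.current_joints(): joint angles.
- telemetry.current_dq(): joint speeds.
- telemetry.current_joint_efforts(): joint torques, N m.
- telemetry.current_ee_pos(): TCP position.
- telemetry.current_tool_rot(): TCP orientation.
- telemetry.current_wrist_force(): force on the tool from outside, world axes, zero at the start.
- telemetry.current_torque(): the same for the moment, N m.
- telemetry.current_opening(): finger opening in m.
Only numpy, scipy, OpenCV 4.12 (cv2) and the standard library are available. Lean on these libraries where they do the work, as an engineer would, in place of code of your own. Each camera call takes 0.05 s, during which the arm holds its last target.

## Working session

There is one attempt and no reset: what is moved stays moved. The work goes in short steps, each a Python script; the robot and the scene stay as the last script left them, time stands still between calls to the robot, and variables do not carry over. Pictures are saved under pics/ and viewed, and the job is handed in when it is done.

```bash
ls; mkdir -p pics; cat > h.py <<'E'
import numpy as np, cv2
from plant import r, gripper_to, inverse_kinematics, vision, models, telemetry
from scipy.spatial.transform import Rotation as R
def snap(cam,name):
    im=vision.snapshot(cam); cv2.imwrite(f'pics/{name}.png',im[:,:,::-1]); return im
def cal(cam):
    c=vision.get_calibration(cam); q=c['orientation']; 
    return c, R.from_quat([q[1],q[2],q[3],q[0]]).as_matrix(), np.array(c['position'])
def ray(cam,u,v,z):
    c,M,p=cal(cam); d=M@np.array([(u-c['cx'])/c['fx'],(v-c['cy'])/c['fy'],1]); return p+d*(z-p[2])/d[2]
def proj(cam,P):
    c,M,p=cal(cam); q=M.T@(np.array(P)-p); return np.array([c['fx']*q[0]/q[2]+c['cx'],c['fy']*q[1]/q[2]+c['cy']])
def quat(M):
    q=R.from_matrix(M).as_quat(); return [q[3],q[0],q[1],q[2]]
E
python3 - <<'E'
from h import *
snap('top','t0'); snap('side','s0')
for c in ('top','side'): print(vision.get_calibration(c))
for n in ['mouth','bin_middle','button_top','handle_mid','scoop_grip','scoop_lip','scoop','block_mid','chunk_mid','batten_mid','bung_center','glue','tin','hammer','sandblock','pipe']:
    for c in ('top','side'):
        print(n,c,[(np.round(d['at'],3).tolist(),round(d['score'],2)) for d in models.mark_of(n,c)])
print(telemetry.current_t())
E
```

```text
pics
{'fx': 447.0499284609937, 'fy': 447.0499284609937, 'cx': 276.8306187840527, 'cy': 206.9438534924928, 'position': array([ 0.4247597 , -0.05629855,  1.10466288]), 'orientation': array([ 0.05509854, -0.69621705,  0.71375594, -0.05290017])}
{'fx': 490.91925026887736, 'fy': 490.91925026887736, 'cx': 282.9326017431132, 'cy': 213.8226457595499, 'position': array([-0.01846113, -0.88409349,  0.84903013]), 'orientation': array([-0.43979524,  0.84542988, -0.26670138,  0.14387089])}
mouth top [([0.5, 0.181, 0.15], 0.93)]
mouth side [([0.5, 0.183, 0.147], 0.88)]
bin_middle top []
bin_middle side []
button_top top [([0.566, 0.294, 0.161], 0.66)]
button_top side [([0.564, 0.294, 0.161], 0.36)]
handle_mid top [([0.478, -0.018, 0.001], 0.73), ([0.483, 0.306, 0.149], 0.47)]
handle_mid side [([0.481, 0.306, 0.143], 0.4), ([0.514, -0.264, 0.066], 0.24)]
scoop_grip top [([0.518, -0.263, 0.067], 0.71)]
scoop_grip side [([0.513, -0.264, 0.066], 0.63), ([0.754, -0.244, 0.004], 0.54)]
scoop_lip top [([0.484, -0.158, 0.0], 0.59)]
scoop_lip side [([0.489, -0.164, 0.001], 0.66)]
scoop top [([0.506, -0.219,
[... 469 characters left out ...]
.014], 0.48)]
batten_mid side [([0.488, -0.25, 0.016], 0.56), ([0.629, -0.253, 0.008], 0.55), ([0.489, -0.343, 0.009], 0.53), ([0.389, -0.319, 0.009], 0.46)]
bung_center top [([0.534, -0.445, -0.003], 0.63), ([0.516, -0.189, 0.016], 0.61)]
bung_center side [([0.516, -0.193, 0.006], 0.49)]
glue top []
glue side [([0.714, -0.149, 0.001], 0.16)]
tin top [([0.756, -0.251, 0.002], 0.77)]
tin side [([0.754, -0.248, 0.002], 0.8)]
hammer top [([0.535, -0.447, -0.002], 0.67)]
hammer side [([0.501, -0.221, 0.002], 0.24)]
sandblock top [([0.746, -0.004, 0.001], 0.66)]
sandblock side [([0.752, -0.003, 0.0], 0.65)]
pipe top [([0.717, -0.156, -0.003], 0.57)]
pipe side [([0.712, -0.156, -0.001], 0.79)]
1.7
```

View pics/t0.png

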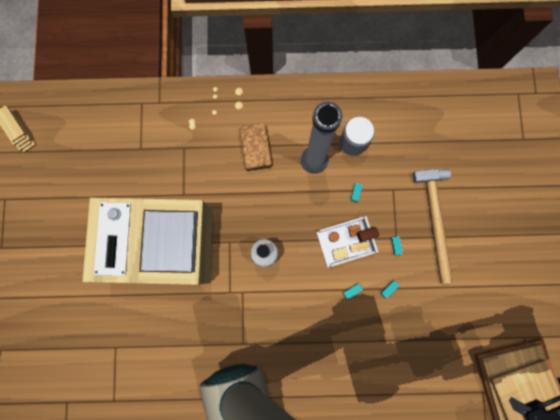

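View pics/s0.png

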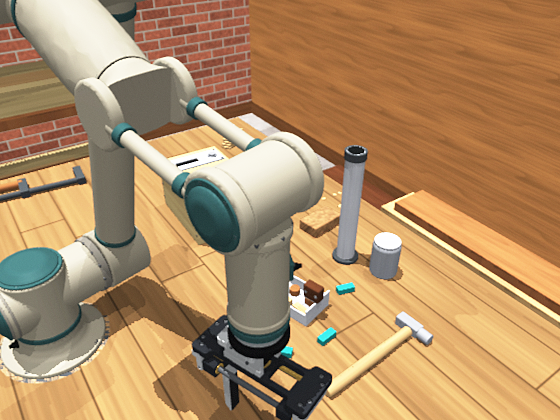

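Top view: the hopper is at about (145,240), with its lock plate on the left (button (114,213), bar (111,252)). The scoop is at (348,242), lip towards the hopper, with the glue bottle between them at (264,253). There are four turquoise look-alikes on the bench around the scoop. Next I refine the yaws.

```bash
cat > m.py <<'E'
from h import *
im=cv2.imread('pics/t0.png')
a=cv2.resize(im[185:300,70:215],None,fx=5,fy=5,interpolation=cv2.INTER_CUBIC); cv2.imwrite('pics/z_hop.png',a)
a=cv2.resize(im[170:310,300:440],None,fx=4,fy=4,interpolation=cv2.INTER_CUBIC); cv2.imwrite('pics/z_sc.png',a)
for n,z in [('flap',.15),('handle_mid',.154),('button_top',.162),('scoop',.03),('glue',.18),('hammer',.02)]:
    for d in models.regions_of(n,'top'):
        m=d['pixels'].astype(np.uint8); cs,_=cv2.findContours(m,cv2.RETR_EXTERNAL,cv2.CHAIN_APPROX_NONE)
        if not cs: continue
        c=max(cs,key=cv2.contourArea)[:,0]
        w=np.array([ray('top',u,v,z)[:2] for u,v in c],np.float32)
        (cx,cy),sz,an=cv2.minAreaRect(w*1000)
        print(n,round(d['score'],2),int(m.sum()),c.mean(0).round(),'ctr',round(cx),round(cy),np.round(sz),round(an,1))
print(telemetry.current_t())
E
python3 m.py
```

```text
flap 0.96 2954 [167. 241.] ctr 506 181 [109. 126.] 88.6
handle_mid 0.59 234 [112. 250.] ctr 487 298 [17. 62.] 87.5
button_top 0.59 87 [113. 213.] ctr 566 296 [22. 19.] 1.7
scoop 0.8 1608 [348. 241.] ctr 506 -227 [ 92. 143.] 14.5
glue 0.9 608 [264. 252.] ctr 473 -25 [56. 55.] 88.6
glue 0.47 140 [339. 253.] ctr 469 -181 [20. 31.] 16.1
hammer 0.92 1447 [437. 218.] ctr 541 -431 [ 91. 278.] 85.7
hammer 0.25 1554 [348. 241.] ctr 506 -229 [ 94. 142.] 14.3
2.0
```

View pics/z_hop.png

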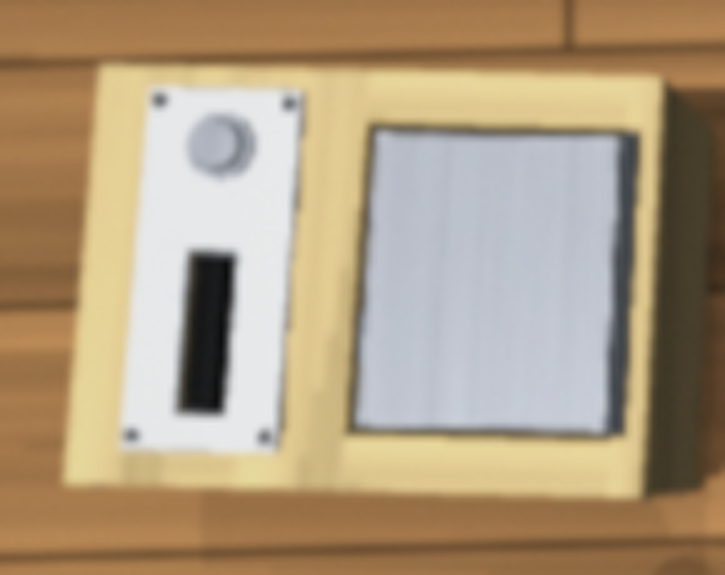

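View pics/z_sc.png

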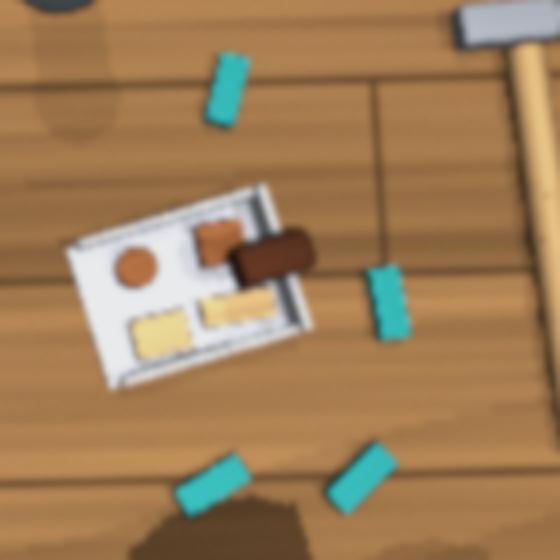

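```bash
cat > fit.py <<'E'
from h import *
def fit(px,py,zs=None):
    pass
c=np.array([(98,64),(664,76),(642,497),(64,487)],float); c=(c+.5)/5-.5+[70,185]
W=np.array([ray('top',u,v,.15)[:2] for u,v in c])
# order: img top-left = far x, lock end
L=np.array([(.175,-.09),(-.07,-.09),(-.07,.09),(.175,.09)])
def rigid(L,W):
    a=L-L.mean(0); b=W-W.mean(0); th=np.arctan2((a[:,0]*b[:,1]-a[:,1]*b[:,0]).sum(),(a*b).sum())
    M=np.array([[np.cos(th),-np.sin(th)],[np.sin(th),np.cos(th)]]); t=W.mean(0)-M@L.mean(0)
    return th,t,(W-(L@M.T+t))
th,t,e=rigid(L,W); print('hopper',np.degrees(th),t,np.round(e*1000,1).tolist())
for n,p,z in [('handle',(206,332),.154),('button',(221,146),.162)]:
    p=(np.array(p)+.5)/5-.5+[70,185]; w=ray('top',*p,z); M=np.array([[np.cos(th),-np.sin(th)],[np.sin(th),np.cos(th)]])
    print(n,w,'in mouth',M.T@(w[:2]-t))
c=np.array([(68,248),(113,388),(310,328),(265,184)],float); c=(c+.5)/4-.5+[300,170]
for z1,z2 in [(.032,.046),(.034,.05)]:
    W=np.array([ray('top',*p,z)[:2] for p,z in zip(c,(z1,z1,z2,z2))])
    L=np.array([(.06,-.045),(.06,.045),(-.06,.045),(-.06,-.045)])
    th2,t2,e=rigid(L,W); print('scoop',np.degrees(th2),t2,np.round(e*1000,1).tolist(), 'grip',t2-.045*np.array([np.cos(th2),np.sin(th2)]))
p=(np.array((275,257))+.5)/4-.5+[300,170]; print('grip top',ray('top',*p,.08))
E
python3 fit.py
```

```text
hopper 87.44923935514008 [0.50483168 0.18044999] [[0.6, 0.6], [-0.0, -0.7], [0.1, 0.4], [-0.7, -0.2]]
handle [0.48555123 0.29961788 0.154     ] in mouth [0.11819175 0.02456485]
button [0.56402944 0.29275628 0.162     ] in mouth [ 0.11482958 -0.05414098]
scoop 105.46166283003153 [ 0.50201593 -0.2194256 ] [[-1.8, 0.4], [0.8, 0.8], [0.8, 0.5], [0.2, -1.7]] grip [ 0.51401264 -0.26279701]
scoop 105.44370839901723 [ 0.50178218 -0.21890946] [[-1.8, 0.0], [1.0, 0.5], [0.8, 0.9], [-0.1, -1.4]] grip [ 0.5137653  -0.26228463]
grip top [ 0.51483516 -0.26358711  0.08      ]
```

```bash
cat >> h.py <<'E'
HY=np.radians(87.45); MO=np.array([.504,.181,.15])
SY=np.radians(105.4); GR=np.array([.514,-.2630,.067])
HM=R.from_euler('z',HY).as_matrix()
def down(a):
    return np.array([[np.cos(a),np.sin(a),0],[np.sin(a),-np.cos(a),0],[0,0,-1.]])
def stool(yaw,pitch,beta,s):
    Rt=np.array([[0,0,np.sin(beta)],[s,0,0],[0,0,-np.cos(beta)]]); Rt[:,1]=np.cross(Rt[:,2],Rt[:,0])
    return R.from_euler('z',yaw).as_matrix()@R.from_euler('y',pitch).as_matrix()@Rt
G=.006
def scoop_tool(yaw,pitch,beta,s,lip=None,grip=None,off=np.zeros(3)):
    """pose of TCP so that scoop (yaw,pitch) has lip or grip centre at a world point; off= grasp point in scoop axes rel grip centre"""
    Rs=R.from_euler('z',yaw).as_matrix()@R.from_euler('y',pitch).as_matrix()
    if lip is not None: grip=np.array(lip)-Rs@np.array([.105,0,-.067])
    T=stool(yaw,pitch,beta,s); p=np.array(grip)+Rs@off-G*T[:,2]
    return p,quat(T)
E
python3 - <<'E'
from h import *
d=np.degrees
print('press',inverse_kinematics([.565,.2935,.187],quat(down(HY))))
for a in (HY,HY+np.pi):
    for da in (0,1.4):
        q=inverse_kinematics([.484,.302,.18],quat(down(a+da))); print('turn',round(a+da,2),None if q is None else np.round(q,2))
for s in (1,-1):
  for b in (0,20,40):
    b=np.radians(b)
    p,q=scoop_tool(SY,0,b,s,grip=GR,off=np.array([0,0,.003])); j=inverse_kinematics(p,q); print(s,d(b),'pick',None if j is None else np.round(j,2))
    for ph in (-10,20,55,60):
        lip=MO+HM@np.array([.0,0,.03 if ph<30 else -.05])
        p,q=scoop_tool(HY,np.radians(ph),b,s,lip=lip); j=inverse_kinematics(p,q); print('  tip',ph,None if j is None else np.round(j,2))
print(telemetry.current_t())
E
```

```text
press [ 3.69882061e-01  3.93178930e-01  1.43631396e+00 -4.44089210e-16
  1.31209977e+00 -1.15640837e+00]
turn 1.53 [ 0.44  0.3   1.6  -0.    1.24 -1.09]
turn 2.93 [ 0.44  0.3   1.6  -0.    1.24 -2.49]
turn 4.67 [ 0.44  0.3   1.6  -0.    1.24  2.05]
turn 6.07 [ 0.44  0.3   1.6  -0.    1.24  0.65]
1 0.0 pick [-0.59  0.4   1.72 -0.    1.01  2.28]
  tip -10 None
  tip 20 None
  tip 55 [ 0.65  0.58  1.42 -0.71  1.82 -2.38]
  tip 60 [ 0.68  0.63  1.39 -0.75  1.88 -2.36]
1 20.0 pick [-0.72  0.55  1.53  0.19  1.37  2.09]
  tip -10 [-0.38  0.2   1.73  0.5   1.42  2.68]
  tip 20 None
  tip 55 [ 0.54  0.42  1.46 -0.5   1.63 -2.49]
  tip 60 [ 0.59  0.47  1.42 -0.55  1.69 -2.45]
1 40.0 pick [-0.8   0.72  1.35  0.32  1.7   2.01]
  tip -10 [-0.55  0.32  1.79  0.73  1.56  2.42]
  tip 20 None
  tip 55 [ 0.37  0.28  1.52 -0.24  1.44 -2.68]
  tip 60 [ 0.43  0.32  1.49 -0.31  1.5  -2.61]
-1 0.0 pick [-0.59  0.4   1.72 -0.    1.01 -0.86]
  tip -10 [-0.14  0.16  1.67  0.18  1.33 -0.14]
  tip 20 [ 0.31  0.23  1.49 -0.33  1.55  0.38]
  tip 55 [ 0.65  0.58  1.42 -0.71  1.82  0.76]
  tip 60 [ 0.68  0.63  1.39 -0.75  1.88  0.78]
-1 20.0 pick [-0.72  0.55  1.53  0.19  1.37 -1.05]
  tip -10 [-0.38  0.2   1.73  0.5   1.42 -0.46]
  tip 20 [0.07 0.15 1.53 0.   1.45 0.12]
  tip 55 [ 0.54  0.42  1.46 -0.5   1.63  0.65]
  tip 60 [ 0.59  0.47  1.42 -0.55  1.69  0.69]
-1 40.0 pick [-0.8   0.72  1.35  0.32  1.7  -1.13]
  tip -10 [-0.55  0.32  1.79  0.73  1.56 -0.72]
  tip 20 [-0.18  0.14  1.61  0.35  1.45 -0.19]
  tip 55 [ 0.37  0.28  1.52 -0.24  1.44  0.46]
  tip 60 [ 0.43  0.32  1.49 -0.31  1.5   0.53]
2.0
```

```bash
python3 - <<'E'
from h import *
a=HY+np.pi; q=quat(down(a))
gripper_to(0.0,f_grip=20)
r.move_to([.40,.05,.36],q)
r.move_to([.565,.2935,.162+.025+.02],q)
print(telemetry.current_t(), telemetry.current_opening())
s=r.move_l([.565,.2935,.1557+.025],vel=.03,guard=18)
print(s,telemetry.current_ee_pos(),telemetry.current_wrist_force())
r.hold(.15)
r.move_l([.565,.2935,.162+.025+.03],vel=.15)
r.move_to([.46,.20,.36],q)
snap('top','t1')
for c in ('top','side'):
    if c=='side': snap('side','s1')
    print(c,[(np.round(d['at'],3).tolist(),round(d['score'],2)) for d in models.mark_of('handle_mid',c)])
print(telemetry.current_t())
E
```

```text
6.9583 0.00047719454170829477
False [0.56485803 0.29333752 0.18123762] [-1.31118996 -0.86686406  5.52187485]
top []
side [([0.482, 0.303, 0.175], 0.63)]
9.5417
```

View pics/t1.png

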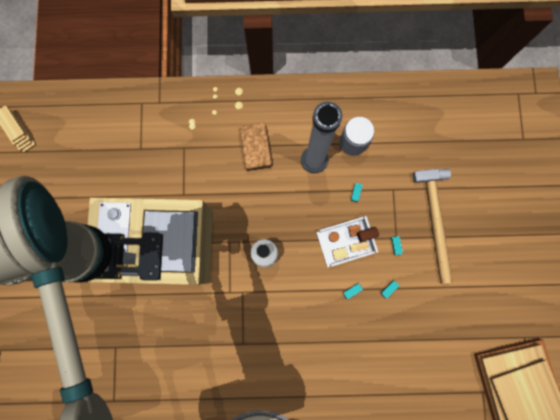

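View pics/s1.png

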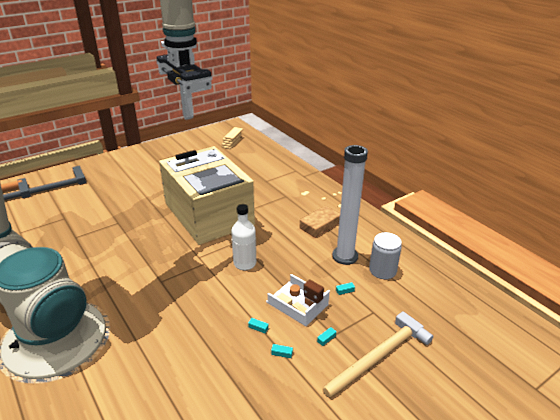

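Popped: the side image shows the bar standing out at (186,155), and its mark is at z = 0.175. Next I grip and turn it.

```bash
python3 - <<'E'
from h import *
a=HY+np.pi; q=quat(down(a)); H=np.array([.4832,.3022])
gripper_to(.05,f_grip=8)
r.move_to([*H,.235],q)
print(r.move_l([*H,.1855],vel=.1,guard=8))
gripper_to(.0,f_grip=8)
print(telemetry.current_opening(),telemetry.current_wrist_force(),telemetry.current_ee_pos())
j=np.array(telemetry.current_joints())
for d in (.5,1.0,1.36):
    k=j.copy(); k[5]-=d; r.movej(k); print(d,telemetry.current_wrist_force().round(1),telemetry.current_torque().round(2),telemetry.current_opening())
r.hold(.15)
gripper_to(.05)
p=telemetry.current_ee_pos(); 
r.move_l([p[0],p[1],.25],vel=.15)
r.move_to([.40,.02,.38],quat(down(HY+np.pi/2)))
snap('top','t2');snap('side','s2')
for c in ('top','side'):
    print(c,[(np.round(d['at'],3).tolist(),round(d['score'],2)) for d in models.mark_of('handle_mid',c)])
    print(c,[(np.round(d['at'],3).tolist(),round(d['score'],2)) for d in models.mark_of('scoop_grip',c)])
print(telemetry.current_t())
E
```

```text
False
0.013760611035452341 [ 0.28669069 -3.03046915  1.04496785] [0.48319473 0.30128667 0.18552232]
0.5 [ 1.4 -5.2  0.7] [-0.97 -0.16  0.03] 0.014040310781514726
1.0 [ 2.4 -6.6  1. ] [-1.24 -0.38  0.03] 0.013413907550267978
1.36 [ 3.1 -8.4  0.7] [-1.39 -0.67  0.11] 0.014227462484501902Traceback (most recent call last):
  File "<stdin>", line 15, in <module>
plant.PlanningError: the arm cannot take that pose within its joint ranges
```

```bash
python3 - <<'E'
from h import *
b=np.radians(20)
T=quat(stool(SY,0,b,-1))
for w in ([.42,0.0,.36],[.42,-.05,.36]):
    print(np.round(inverse_kinematics(w,T),2))
r.move_to([.42,0.0,.36],T)
snap('top','t2');snap('side','s2')
for n in ('handle_mid','scoop_grip','scoop'):
  for c in ('top','side'):
    print(n,c,[(np.round(d['at'],3).tolist(),round(d['score'],2)) for d in models.mark_of(n,c)])
print(telemetry.current_t())
E
```

```text
[-0.41  0.07  1.51  0.28  1.78 -0.65]
[-0.5   0.09  1.48  0.25  1.81 -0.74]
handle_mid top [([0.486, 0.301, 0.182], 0.52)]
handle_mid side [([0.481, 0.303, 0.174], 0.66), ([0.513, -0.266, 0.065], 0.51)]
scoop_grip top []
scoop_grip side [([0.514, -0.266, 0.066], 0.8), ([0.754, -0.246, 0.002], 0.32)]
scoop top []
scoop side [([0.503, -0.221, -0.002], 0.87), ([0.492, -0.254, 0.012], 0.4)]
17.05
```

View pics/t2.png

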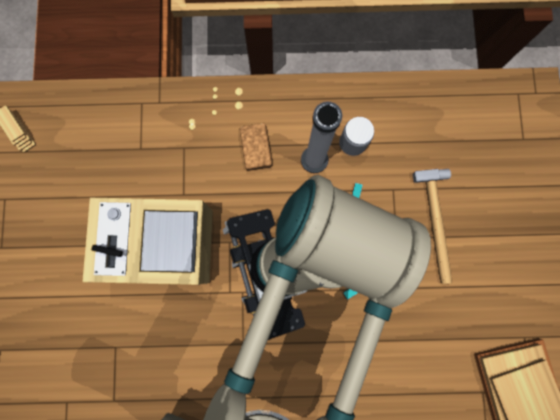

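View pics/s2.png

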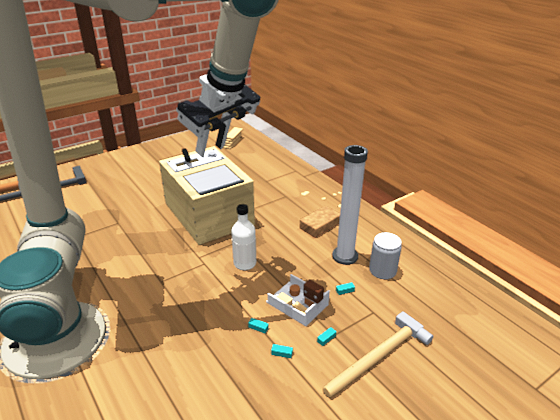

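Side view: the bar is now across the plate at (186,157) and the flap is still shut. The top view, bar (92,247)–(128,253), gives a turn of about 1.4 rad. Next I pick up the scoop.

```bash
cat > pick.py <<'E'
from h import *
b=np.radians(20); off=np.array([0,0,.003])
G0=np.array([.514,-.2640,.067])
p,q=scoop_tool(SY,0,b,-1,grip=G0,off=off)
z=stool(SY,0,b,-1)[:,2]
gripper_to(.055,f_grip=50)
r.move_to(p-z*.10,q)
print('app',telemetry.current_t(),r.move_l(p,vel=.12,guard=10))
gripper_to(0,f_grip=50)
print(telemetry.current_opening(),telemetry.current_wrist_force().round(1),telemetry.current_t())
p1,q1=scoop_tool(SY,np.radians(-8),b,-1,grip=G0+[0,0,.06],off=off)
r.move_l(p1,rot=q1,vel=.1)
print(telemetry.current_wrist_force().round(1),telemetry.current_torque().round(2),telemetry.current_t())
snap('side','s3'); snap('top','t3')
for c in ('side','top'):
  for n in ('scoop_lip','scoop_grip','block_mid','chunk_mid','batten_mid','bung_center'):
    print(c,n,[(np.round(d['at'],3).tolist(),round(d['score'],2)) for d in models.mark_of(n,c)[:3]])
E
python3 pick.py
```

```text
app 18.7583 False
0.02413629182873224 [0.8 0.  1.7] 20.3333
[ 0.2 -0.1 -3.3] [-0.6  -0.29  0.02] 21.0833
side scoop_lip [([0.486, -0.154, 0.076], 0.77), ([0.473, -0.195, 0.083], 0.48)]
side scoop_grip [([0.515, -0.266, 0.129], 0.83)]
side block_mid [([0.471, -0.196, 0.089], 0.64)]
side chunk_mid [([0.526, -0.237, 0.077], 0.57)]
side batten_mid [([0.389, -0.318, 0.008], 0.64), ([0.384, -0.228, 0.012], 0.59), ([0.486, -0.245, 0.076], 0.56)]
side bung_center [([0.512, -0.185, 0.076], 0.48)]
top scoop_lip [([0.479, -0.156, 0.072], 0.57)]
top scoop_grip [([0.513, -0.263, 0.125], 0.68)]
top block_mid [([0.472, -0.196, 0.081], 0.74)]
top chunk_mid [([0.523, -0.235, 0.072], 0.68)]
top batten_mid [([0.493, -0.246, 0.073], 0.74), ([0.385, -0.324, 0.01], 0.63), ([0.497, -0.212, 0.067], 0.63)]
top bung_center []
```

```bash
python3 -c "
import cv2
a=cv2.imread('pics/s3.png')[140:400,180:440]; cv2.imwrite('pics/s3z.png',cv2.resize(a,None,fx=2.2,fy=2.2,interpolation=cv2.INTER_CUBIC))"
```

```text
(no output)
```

View pics/s3z.png

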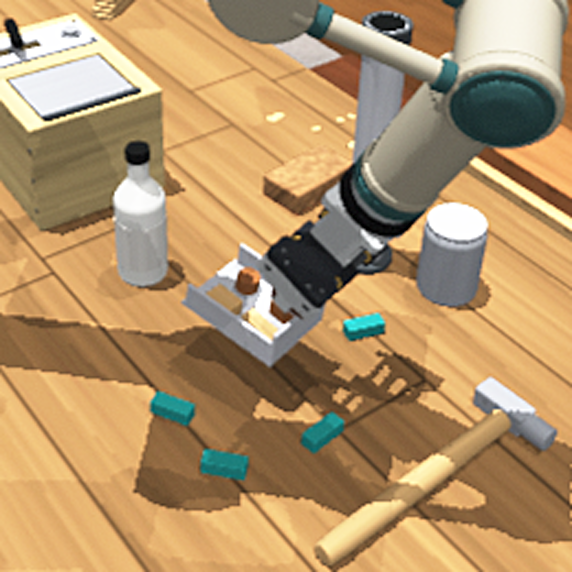

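Lip at z = 0.076 against 0.0755 expected, with all four offcuts in the scoop and no slip. Next I carry it over to the hopper.

```bash
cat > carry.py <<'E'
from h import *
b=np.radians(20); off=np.array([0,0,.003])
G0=np.array([.514,-.2640,.067])
p,q=scoop_tool(SY,np.radians(-8),b,-1,grip=G0+[0,0,.25],off=off)
r.move_l(p,rot=q,vel=.25)
lip=MO+HM@np.array([.012,0,.09])
p,q=scoop_tool(HY,np.radians(-8),b,-1,lip=lip,off=off)
r.move_l(p,rot=q,vel=.25)
print(telemetry.current_t())
lip=MO+HM@np.array([.012,0,.012])
p,q=scoop_tool(HY,np.radians(18),b,-1,lip=lip,off=off)
r.move_l(p,rot=q,vel=.08)
print(telemetry.current_t(),telemetry.current_wrist_force().round(1))
snap('side','s4'); snap('top','t4')
for c in ('side','top'):
  for n in ('scoop_lip','scoop_grip','mouth'):
    print(c,n,[(np.round(d['at'],3).tolist(),round(d['score'],2)) for d in models.mark_of(n,c)[:3]])
print('expect lip',lip)
for c in ('s4','t4'):
    a=cv2.imread(f'pics/{c}.png'); a=a[60:260,130:330] if c=='s4' else a[150:340,60:260]
    cv2.imwrite(f'pics/{c}z.png',cv2.resize(a,None,fx=3,fy=3,interpolation=cv2.INTER_CUBIC))
E
python3 carry.py
```

```text
24.225
25.0083 [-0.3 -0.5 -3.5]
side scoop_lip [([0.508, 0.192, 0.162], 0.66)]
side scoop_grip [([0.5, 0.116, 0.258], 0.6)]
side mouth [([0.501, 0.18, 0.147], 0.66)]
top scoop_lip []
top scoop_grip [([0.504, 0.113, 0.257], 0.9)]
top mouth []
expect lip [0.50453389 0.19298812 0.162     ]
```

View pics/s4z.png

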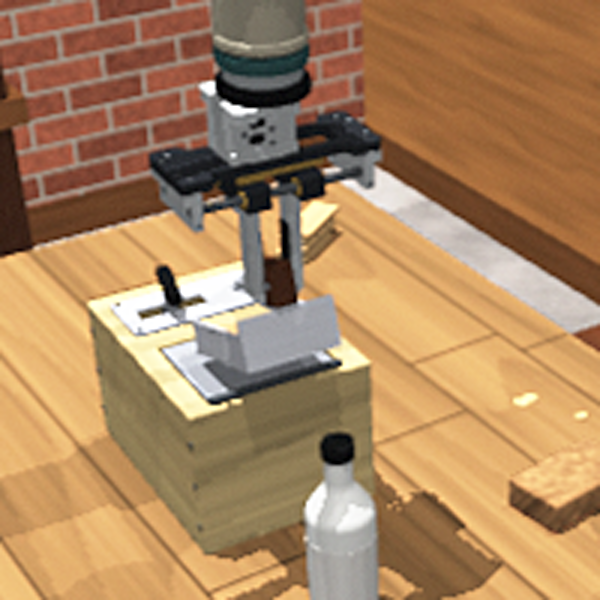

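View pics/t4z.png

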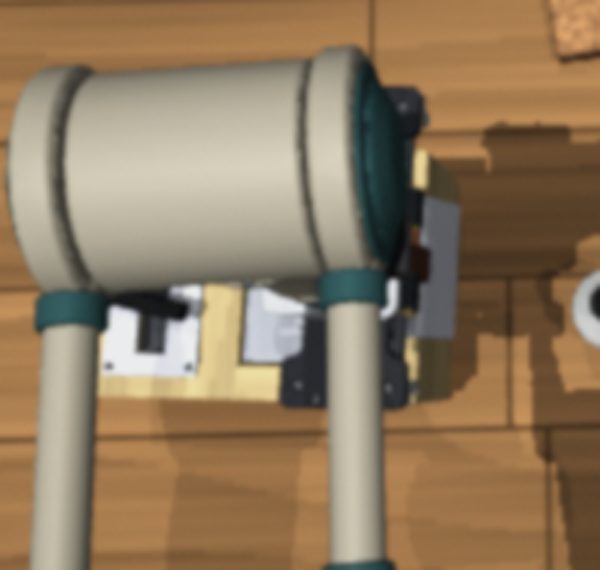

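```bash
cat > tip.py <<'E'
from h import *
b=np.radians(20); off=np.array([0,0,.003]); L=.067
def pose(th,ph):
    lip=MO+HM@np.array([-.055+L*np.cos(th),0,-L*np.sin(th)])
    return scoop_tool(HY,np.radians(ph),b,-1,lip=lip,off=off)
for th,ph in [(0,20),(.2,22),(.4,29),(.6,41),(.8,53),(.95,61)]:
    p,q=pose(th,ph); r.move_l(p,rot=q,vel=.07); print(th,telemetry.current_t(),telemetry.current_wrist_force().round(1))
snap('side','s5a')
r.hold(.6)
print(telemetry.current_wrist_force().round(1))
snap('side','s5'); snap('top','t5')
for n in ('scoop_lip','scoop_grip','block_mid','chunk_mid','batten_mid','bung_center'):
    print(n,[(np.round(d['at'],3).tolist(),round(d['score'],2)) for d in models.mark_of(n,'side')[:3]])
print(telemetry.current_t())
for c in ('s5a','s5'):
    a=cv2.imread(f'pics/{c}.png'); a=a[60:260,130:330]
    cv2.imwrite(f'pics/{c}z.png',cv2.resize(a,None,fx=3,fy=3,interpolation=cv2.INTER_CUBIC))
E
python3 tip.py
```

```text
0 25.7 [-1.3  0.3 -0.9]
0.2 26.0083 [-0.5  0.6 -0.5]
0.4 26.3167 [ 1.4  2.7 -1.9]
0.6 26.7417 [ 0.2  2.2 -1.6]
0.8 27.175 [ 0.4  3.3 -1.9]
0.95 27.5083 [ 0.1  4.3 -1.8]
[ 0.   3.8 -1.2]
scoop_lip []
scoop_grip [([0.504, 0.17, 0.219], 0.6)]
block_mid []
chunk_mid []
batten_mid [([0.387, -0.318, 0.011], 0.81), ([0.387, -0.232, 0.01], 0.67), ([0.486, -0.347, 0.006], 0.54)]
bung_center []
28.5583
```

View pics/s5z.png

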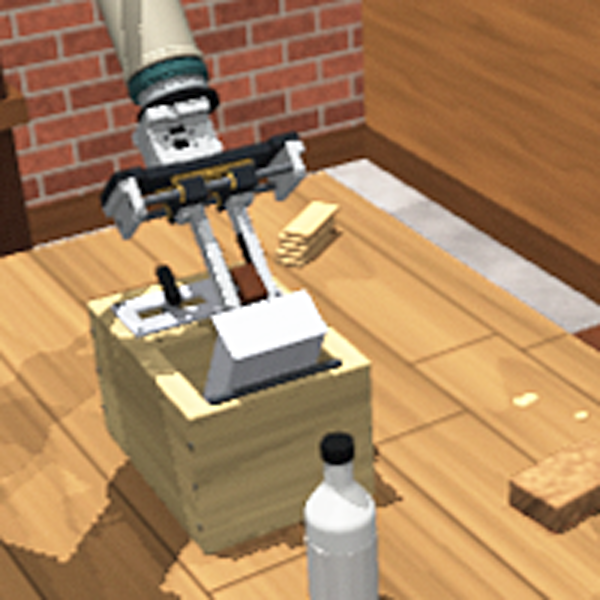

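View pics/t5.png

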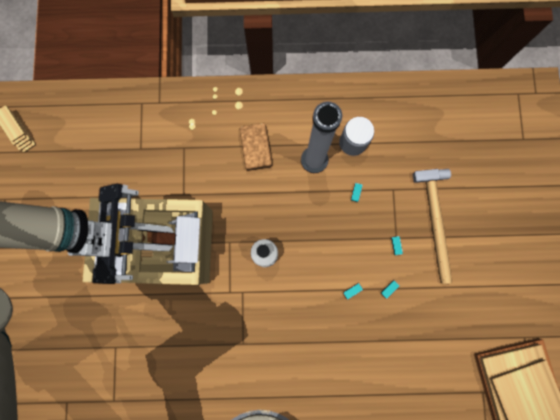

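```bash
cat > shake.py <<'E'
from h import *
from tip_h import pose
for th,ph in [(.98,68),(.92,60),(.98,68),(.92,60)]:
    p,q=pose(th,ph); r.move_l(p,rot=q,vel=.15)
snap('top','t6'); print(telemetry.current_t(),telemetry.current_wrist_force().round(1))
for n in ('block_mid','chunk_mid','batten_mid','bung_center'):
    print(n,[(np.round(d['at'],3).tolist(),round(d['score'],2)) for d in models.mark_of(n,'top')[:3]])
for c in ('t5','t6'):
    a=cv2.imread(f'pics/{c}.png')[185:300,70:220]; cv2.imwrite(f'pics/{c}z.png',cv2.resize(a,None,fx=5,fy=5,interpolation=cv2.INTER_CUBIC))
E
cat > tip_h.py <<'E'
from h import *
b=np.radians(20); off=np.array([0,0,.003]); L=.067
def pose(th,ph):
    lip=MO+HM@np.array([-.055+L*np.cos(th),0,-L*np.sin(th)])
    return scoop_tool(HY,np.radians(ph),b,-1,lip=lip,off=off)
E
python3 shake.py
```

```text
29.7583 [1.2 3.  0.8]
block_mid []
chunk_mid [([0.526, 0.247, 0.013], 0.42)]
batten_mid [([0.494, 0.27, 0.024], 0.67), ([0.387, -0.322, 0.006], 0.55), ([0.627, -0.253, 0.006], 0.5)]
bung_center []
```

View pics/t6z.png

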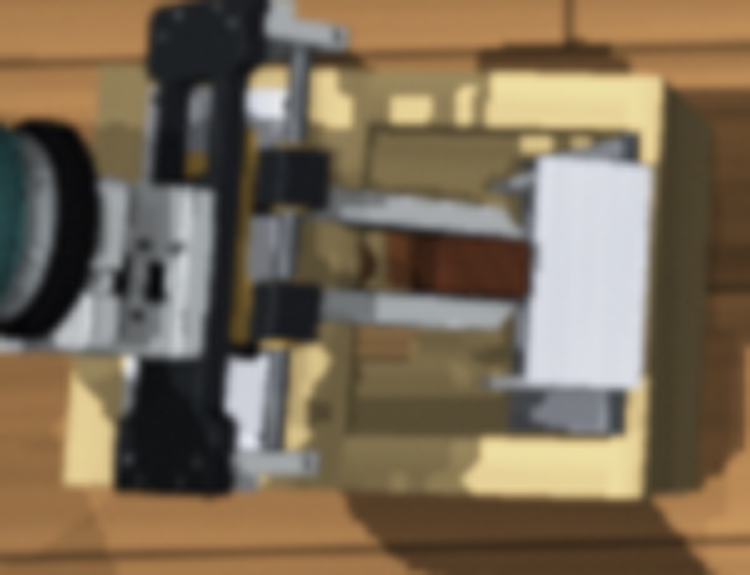

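Chunk and batten show on the hopper floor, at about (0.526,0.247) and (0.494,0.27). Next I withdraw the scoop and check it and the mouth.

```bash
cat > ret.py <<'E'
from h import *
from tip_h import *
for th,ph in [(.75,58),(.5,50),(.25,42),(0,36)]:
    p,q=pose(th,ph); r.move_l(p,rot=q,vel=.12)
lip=MO+HM@np.array([.0,0,.08])
p,q=scoop_tool(HY,np.radians(20),b,-1,lip=lip,off=off); r.move_l(p,rot=q,vel=.2)
lip=np.array([.50,-.02,.29])
p,q=scoop_tool((HY+SY)/2,0,b,-1,lip=lip,off=off); r.move_l(p,rot=q,vel=.25)
print(telemetry.current_t(),telemetry.current_wrist_force().round(1))
snap('side','s7'); snap('top','t7')
for n in ('scoop','scoop_grip','scoop_lip','block_mid','chunk_mid','batten_mid','bung_center'):
  for c in ('side','top'):
    print(n,c,[(np.round(d['at'],3).tolist(),round(d['score'],2)) for d in models.mark_of(n,c)[:3]])
E
python3 ret.py
```

```text
32.7167 [ 0.2 -0.3 -2.2]
scoop side [([0.505, -0.076, 0.287], 0.94)]
scoop top [([0.509, -0.076, 0.292], 0.91), ([0.502, 0.178, 0.149], 0.3)]
scoop_grip side [([0.512, -0.121, 0.355], 0.72)]
scoop_grip top []
scoop_lip side [([0.501, -0.017, 0.292], 0.97)]
scoop_lip top [([0.5, -0.014, 0.292], 0.63)]
block_mid side []
block_mid top []
chunk_mid side []
chunk_mid top []
batten_mid side [([0.382, -0.23, 0.009], 0.76), ([0.486, -0.344, 0.011], 0.64), ([0.389, -0.322, 0.01], 0.54)]
batten_mid top [([0.492, -0.348, 0.011], 0.69), ([0.388, -0.322, 0.006], 0.43)]
bung_center side []
bung_center top []
```

View pics/s7.png

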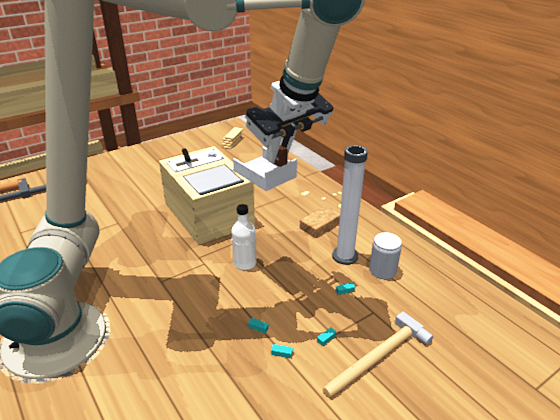

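View pics/t7.png

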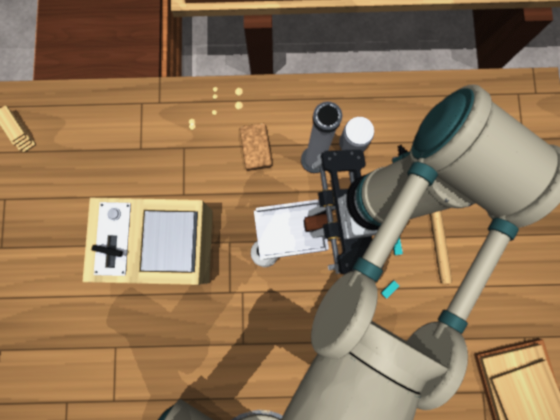

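The scoop at (290,228) in the top view is empty, the flap is flush shut and the handle is still turned. Lip and grip marks agree with the planned pose to about 4 mm. Next I set it down at its old place.

```bash
cat > place.py <<'E'
from h import *
from tip_h import *
G0=np.array([.514,-.2640,.067])
for dz,v in ((.22,.25),(.03,.2)):
    p,q=scoop_tool(SY,0,b,-1,grip=G0+[0,0,dz],off=off); r.move_l(p,rot=q,vel=v)
r.hold(.2)
p,q=scoop_tool(SY,0,b,-1,grip=G0-[0,0,.003],off=off)
print('guard',r.move_l(p,rot=q,vel=.03,guard=4),telemetry.current_ee_pos()-p,telemetry.current_wrist_force().round(1))
r.hold(.2)
gripper_to(.055); r.hold(.2)
print(telemetry.current_opening())
z=stool(SY,0,b,-1)[:,2]; c=telemetry.current_ee_pos()
r.move_l(c-z*.12,vel=.12)
r.move_l(np.array([.42,-.40,.32]),vel=.25)
r.hold(.3)
snap('side','s8'); snap('top','t8')
for n in ('scoop','scoop_grip','scoop_lip','block_mid','chunk_mid','batten_mid','bung_center','handle_mid','glue','tin','hammer','sandblock'):
  for c in ('side','top'):
    print(n,c,[(np.round(d['at'],3).tolist(),round(d['score'],2)) for d in models.mark_of(n,c)[:3]])
print(telemetry.current_t(),telemetry.current_wrist_force().round(1))
E
python3 place.py
```

```text
guard True [-0.00020842  0.00010189  0.00316498] [-0.2 -0.7  3.4]
0.05485840822288367
scoop side [([0.501, -0.22, -0.001], 0.93)]
scoop top [([0.505, -0.22, 0.004], 0.81)]
scoop_grip side [([0.511, -0.264, 0.063], 0.88)]
scoop_grip top [([0.514, -0.262, 0.067], 0.67)]
scoop_lip side [([0.487, -0.163, 0.002], 0.61)]
scoop_lip top [([0.481, -0.162, 0.001], 0.93)]
block_mid side [([0.502, 0.183, 0.144], 0.66), ([0.537, -0.447, 0.002], 0.64)]
block_mid top []
chunk_mid side []
chunk_mid top []
batten_mid side [([0.489, -0.346, 0.009], 0.76), ([0.384, -0.231, 0.01], 0.72), ([0.629, -0.251, 0.008], 0.54)]
batten_mid top [([0.493, -0.345, 0.012], 0.71), ([0.382, -0.228, 0.011], 0.65), ([0.627, -0.253, 0.009], 0.54)]
bung_center side []
bung_center top [([0.514, -0.262, 0.066], 0.55)]
handle_mid side [([0.482, 0.303, 0.177], 0.46)]
handle_mid top []
glue side [([0.479, -0.025, 0.002], 0.59)]
glue top [([0.48, -0.021, 0.002], 0.7)]
tin side [([0.754, -0.25, 0.002], 0.96)]
tin top [([0.758, -0.252, 0.002], 0.61)]
hammer side [([0.537, -0.45, 0.003], 0.73)]
hammer top [([0.536, -0.443, -0.001], 0.63)]
sandblock side []
sandblock top [([0.747, -0.003, -0.003], 0.74)]
41.25 [ 0.7 -0.5 -0.1]
```

View pics/s8.png

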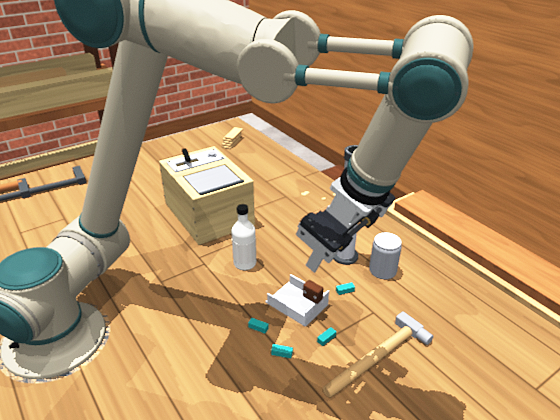

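View pics/t8.png

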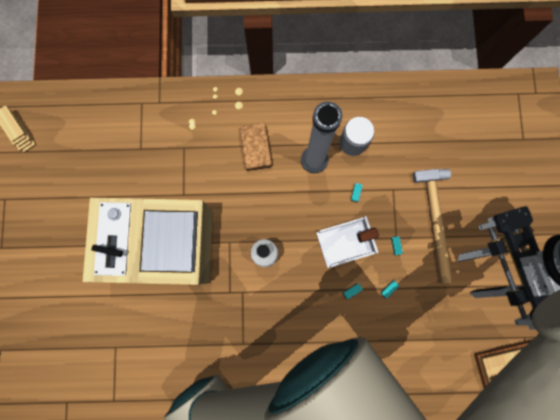

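```bash
python3 - <<'E'
from h import *
for cam in ('top','side'):
  for d in models.regions_of('handle_mid',cam):
    m=d['pixels']; v,u=np.nonzero(m)
    w=np.array([ray(cam,a,c,.184)[:2] for a,c in zip(u,v)])
    _,_,V=np.linalg.svd(w-w.mean(0)); a=np.degrees(np.arctan2(V[0][1],V[0][0]))
    print(cam,round(d['score'],2),w.mean(0).round(3),'turn deg',(a-(87.45+90))%180, m.sum())
a=cv2.imread('pics/t8.png')[185:300,70:215]; cv2.imwrite('pics/t8z.png',cv2.resize(a,None,fx=5,fy=5,interpolation=cv2.INTER_CUBIC))
E
```

```text
top 0.47 [0.485 0.296] turn deg 77.58392824523918 245
side 0.49 [0.475 0.282] turn deg 72.7426544230753 76
```

View pics/t8z.png

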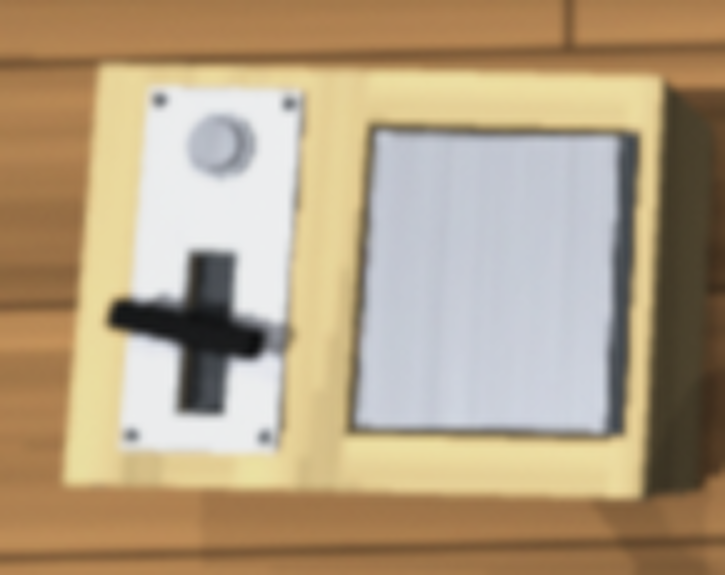

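The handle reads 77.6° (1.35 rad), the flap is flush shut and the scoop is empty and upright. I'm handing in.

```bash
python3 - <<'E'
from h import *
print(telemetry.current_t()); r.sign_off()
E
```

```text
41.35
the job is handed in; nothing more can be done
```

The job was handed in at 41.35 s of the allowed 72 s. I pressed the button, turned the popped-out T-handle about 1.36 rad, and opened the flap with the scoop's lip. I then tipped the load in and set the empty scoop back upright on its old spot.

**Last checks**
- **T-handle:** popped out, at z about 0.177. The turn reads about 1.35 rad in the top view and 1.27 rad from the small side-view region.
- **Flap:** looks flush shut in the last pictures.
- **Scoop:** empty and standing on the bench. The networks put its underside at -1 mm and +4 mm, and its grip and lip are at their original positions within a few mm.
- **Bystanders:** glue bottle, tin, hammer and sanding block read in place to within a few mm. The four turquoise look-alikes were not touched.

**Not directly confirmed**
- **Offcuts:** I saw only the chunk and batten on the hopper floor. That the block and bung are inside is inferred from the empty scoop and no stray pieces on the bench.
- **Network results I discounted:** one side-view `block_mid` result (score 0.66) fell on the shut flap and one top-view `bung_center` result (0.55) on the scoop's grip. The pictures show nothing at either spot.

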